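# Fetch a valve block from the sliding-door cabinet and cam-clamp it

## Task

Get the rectangular aluminium valve block out of the clean-parts cabinet: slide the clear door that covers it fully back past its neighbour and leave it there, lift the block out (there is room for fingers only beside its long sides) and stand it on the bench, upright as it was stored. Let go and take it again by its ends, so that its long sides are free to go between the jaws, and set it on the bed of the open cam clamp, midway along the jaws; let go, then swing the cam lever all the way over so that it is clamped. Leave the round pump barrel in the cabinet and the things lying on the bench where they are.

Things in the scene. Friction and masses are not known exactly. Their poses are not given: they have to be found in the camera images.
- cabinet: Grey steel bench-top cabinet, 180 (x) x 475 (y) mm, fixed; origin at the centre of its underside, x away from the robot, y left, z up. Its top is two clear doors in aluminium frames on a double track along y, sloping 10 degrees down towards the robot (track top 125 mm high at the front, 155 mm at the back). The left door runs above the right; a door that is ajar is pushed shut by the other's coming.
- left_bay (a point): Middle of the left front compartment's floor, 56 mm above the bench. Compartment: 63 mm along x, between upright strips 38 mm high, and 230 mm along y. The strips leave no room for fingers at the block's ends, only beside its long sides. Opening its door fully bares 190 mm (y) x 155 mm (x). Small fittings stand in the row behind.
- right_bay (a point): The same for the right front compartment.
- left_door (a joint): Left (upper) door, mass 0.5 kg: 0 = shut, 0.19 m = fully slid to the cabinet's -y over the right door. Sliding friction about 2 N; stays where left. May start up to 20 mm ajar.
- left_door_handle (a point): Middle of the left door's dark steel bow handle: a straight round bar 10 mm thick, 56 mm long along the cabinet's x (following the 10 degree slope), 208 mm to the left of the cabinet's middle when shut. It stands 28 mm clear above the left door's top, which is 29 mm below this point; 162 mm above the bench. Can be pinched from above with the fingers closing along the cabinet's y, or pushed.
- right_door (a joint): Right (lower) door, mass 0.5 kg: 0 = shut, 0.19 m = fully slid to the cabinet's +y beneath the left door. Same friction; may start up to 20 mm ajar.
- right_door_handle (a point): Middle of the right door's bow handle, of the same shape and height, 208 mm to the right of the cabinet's middle when shut; door top about 38 mm below this point.
- valve_block: The valve block as a body; its origin is the centre of its underside.
- valve_block_centre (a point): Centre of the plain aluminium valve block, 56 (its x) x 36 (its y) x 44 (z) mm, about 0.24 kg, with two round ports in its flat top. Its x axis is its long axis; the long sides face its +-y, the ends its +-x. It starts upright in the front compartment of either half of the cabinet, underside on the compartment floor, its long axis across the compartment (along the cabinet's x).
- pump_barrel_centre (a point): Centre (18 mm up) of the round steel pump barrel, 56 mm in diameter and 40 mm high with seven brass piston ends on top, in the front compartment of the other half. Not to be moved.
- clamp: Cam-lever clamp fixed on the bench: base plate 86 (x) x 166 (y) mm with two dark jaws, 50 mm long along x, standing 36 mm above its bed. Origin on the bench below the middle of the open jaw gap; x away from the robot, y left. Fixed jaw's face at y = +22 mm, moving jaw's at y = -22 mm when open. Shutting the lever drives the moving jaw to +y, 6 mm per rad, pushing the block against the fixed jaw.
- jaw: The clamp's moving jaw, 50 (x) x 22 (y) mm, top 50 mm above the bench; its origin is the clamp's when open. With the lever shut it presses on the block with some 10 N or more.
- clamp_seat (a point): Middle of the bed between the open jaws, 14 mm above the bench, axes as the clamp's: the block's underside rests at this height, its long axis along x.
- lever_pivot (a point): The lever's vertical pivot, 66 mm to the -y of the clamp's origin, given at the lever bar's mid-height 32 mm above the bench.
- lever (a joint): Cam lever, turning about the vertical pivot: at 0 (open) it points along the clamp's -x (towards the robot), and it turns anticlockwise seen from above to 1.5 rad (shut, at its stop), when it points along -y. Drag about 0.25 N m, a little more as the cam bites; stays where left. Starts at 0 to 0.25 rad.
- lever_end (a point): Point on the lever bar 85 mm from the pivot, at mid-height (32 mm above the bench). The bar is 12 mm wide and 12 mm high, with free space below; a black ball of 20 mm diameter ends it at 104 mm from the pivot.
- spanner: Open-ended spanner lying on the bench, partly on a thin (1 mm) sheet of cardboard that covers the free bench between cabinet and clamp. Leave alone.
- oil_bottle: Grey oil bottle, 56 mm in diameter, 130 mm high, standing on the bench. Leave alone.
- drive_shaft: Stepped steel shaft, 180 mm long, on the bench beyond the cabinet. Leave alone.
There are look-alikes about, which are no part of the job. There is more than one size of the clamp; the job needs the larger.

How it is judged:
On the way, in this order (a step that is already met when the one before it is completed fails the run):
1. the door over the valve block is slid fully back past its neighbour (((y of valve_block_centre in the frame of cabinet above 0.05 m and value of joint left_door above 0.17 m) or (y of valve_block_centre in the frame of cabinet below -0.05 m and value of joint right_door above 0.17 m))), for 0.2 s.
2. the valve block stands upright on the bench, let go, clear of the cabinet and the clamp (height (world z) of valve_block_centre below 0.027 m and angle between valve_block_centre's own z axis and vertical below 0.08 rad and horizontal distance between valve_block_centre and clamp above 0.07 m and contact force between the fingers and valve_block below 0.2 N and linear speed of valve_block below 0.02 m/s), for 0.2 s.
3. the valve block stands on the clamp's bed between the open jaws, let go (x of valve_block_centre in the frame of clamp_seat between -0.014 and 0.014 m and z of valve_block_centre in the frame of clamp_seat between 0.019 and 0.026 m and angle between the x axis of valve_block_centre and the x axis of clamp_seat, either way round below 0.14 rad and angle between valve_block_centre's own z axis and vertical below 0.08 rad and y of valve_block_centre in the frame of clamp_seat between -0.008 and 0.008 m and contact force between the fingers and valve_block below 0.2 N and value of joint lever below 0.6 rad and linear speed of valve_block below 0.02 m/s), for 0.2 s.
At the end, for the whole second after the job is handed in: Block upright on the clamp bed, midway along the jaws within 14 mm, long axis along them within 8 degrees, against the fixed jaw (1.5 to 6.5 mm off the seat's middle); lever past 1.42 rad and jaw pressing with over 4 N; door still past 0.17 m; all released and at rest (x of valve_block_centre in the frame of clamp_seat between -0.014 and 0.014 m and z of valve_block_centre in the frame of clamp_seat between 0.019 and 0.026 m and angle between the x axis of valve_block_centre and the x axis of clamp_seat, either way round below 0.14 rad and angle between valve_block_centre's own z axis and vertical below 0.08 rad and y of valve_block_centre in the frame of clamp_seat between 0.0015 and 0.0065 m and value of joint lever above 1.42 rad and contact force between jaw and valve_block above 4 N and value of joint any of left_door, right_door above 0.17 m and contact force between the fingers and valve_block below 0.2 N and linear speed of valve_block below 0.01 m/s and contact force between the fingers and clamp below 0.2 N); the robot touches nothing.
It fails at once if the pump barrel is shifted by more than 30 mm (distance of pump_barrel_centre from where it was at the start of the episode above 0.03 m).
It fails at once if the spanner, oil bottle or drive shaft is shifted by more than 30 mm (distance of any of spanner, oil_bottle, drive_shaft from where it was at the start of the episode above 0.03 m).
It fails at once if the valve block is tipped over (angle between valve_block_centre's own z axis and vertical above 0.8 rad).
It also fails if it takes over 72 s, if anything falls off the work surface, if the arm or the gripper's body presses on something with over 40 N, if the wrist force passes 120 N, or if a joint passes its speed limit or range.

## Robot

A 6-joint arm with a two-finger parallel gripper is mounted at the origin on the work surface. World frame = base frame: x ahead of the robot, y to its left, z up, the work surface at z = 0. Lengths are in m, angles in rad, forces in N, time in s.
With the tool pointing down it reaches from about 0.3 to 0.875 m from the base axis. Payload 6.4 kg.
Tool frame: the origin (TCP) lies on the mounting face of the last link; the fingertips stand env.finger_overhang ahead of it and the grasp point (between the pads) lies 147 mm ahead of it (env.finger_overhang is the distance from the TCP to the fingertips, in m); z points along the fingers, y is the line along which they close (so a half turn about z gives the same grasp; the last joint's range is limited). The gripper opens to 88 mm and grips with 3 to 60 N. Pads are 18 mm wide; open, the fingers measure 123 mm over their backs; the gripper's body (75 mm by 187 mm) begins 45 mm behind the grasp point.
Start: joints at [1.086, 0.181, 1.607, -0, 1.354, -0.206], TCP at [0.158, 0.553, 0.405] pointing down, gripper open.
Joint ranges: [-2.99, 2.99], [-0.89, 2.07], [0.3, 2.58], [-1.14, 4.28], [0, 2.63], [-3.12, 3.12]. Speed limits (rad/s): [2.57, 2.57, 3.01, 3.14, 3.14, 3.14].

## Interface

Orientations are given as a rotation vector (axis times angle).
In Python, from station import env gives the robot as it stands. The module is installed in compiled form; this text tells all that it offers.
- The arm moves only by the shell command python3 -m inch 'ROWS' [FORCE]. ROWS is text: rows parted by semicolons, each of 7 numbers parted by spaces: the shift along the tool's x, y, z as a fraction of full scale, then the turn, a rotation vector about the tool's x, y, z as a fraction of full scale, then the closure, from -1 (fully open) to 1 (shut). A call has 1 to 20 rows; each row shifts and turns the commanded pose from where the row before left it, along the tool's axes as they then stand; what a row does not reach is not made up. Full scale, the value 1, is 200 mm for a shift and 0.08 rad for a turn. A row lasts 1/10 s, in which the tool goes at most 50 mm and 8.59 degrees, less where a joint would pass 70% of its speed; a pose out of reach is approached as far as the arm can. A call with a number of a shift or a turn outside -1 to 1 is refused whole. A call with a gripper value outside its range is refused whole. The fingers move at their own pace and stop on an object; FORCE is the grip in N (left out, the last holds). Time passes only in rows, so rows that do not move let the fingers close. It gives the time, the measured TCP pose, the force, the opening and the grip force at its end, in the units of the state.
- env.get_obs(): the state, without advancing time (a new reading comes with each control period).
- env.capture(name): name is "scene" or "top"; returns a dict with "frame" (480x640x3 uint8, blue, green, red), "vfov" (degrees; the focal length in pixels is half the picture's height over the tangent of half this angle, whatever the lens; pixels are square), "cx", "cy" (the principal point, pixels), "dist" ([k1, k2, p1, p2, k3] as OpenCV has them; the pictures are not rectified), "extrinsics" (4x4, takes a point from camera to world coordinates). Camera axes: x right, y up, looking along -z (the intrinsics and any distortion apply to the point x, -y, -z); pixel columns grow to the right and rows downward; lengths in m; the calibration is good to about 2 mm. A picture is of the moment at which its call begins. There is no depth.
- env.hand_in(): hands the job in; it is judged then, once.
The state is a dict: "t": time; "joint_pos": joint angles; "joint_velocities": joint speeds; "tau": joint torques, N m; "eef_pos": TCP position; "tool_rot": TCP orientation; "contact_force": force on the tool from outside, world axes, zero at the start; "torque": the same for the moment, N m; "opening": finger opening in m; "gripper_force": force on a finger pad.
Only numpy, scipy, OpenCV 4.12 (cv2) and the standard library are available. Lean on these libraries where they do the work, as an engineer would, in place of code of your own. Each camera call takes 0.05 s, during which the arm holds its last target. There are 200 camera calls.

## Working session

There is one attempt and no reset: what is moved stays moved. The work goes in short steps, Python scripts to look and compute and a shell command to move; the robot and the scene stay as the last step left them, time stands still between calls to the robot, and variables do not carry over. Pictures are saved under pics/ and viewed, at most 10 in all, crops included, and the job is handed in when it is done.

```bash
mkdir -p pics; cat > h.py <<'E'
import numpy as np, cv2
from station import env
def cap(n,f=None):
    c=env.capture(n)
    if f: cv2.imwrite('pics/'+f,c['frame'])
    return c
def K(c):
    f=240/np.tan(np.radians(c['vfov'])/2); return np.array([[f,0,c['cx']],[0,f,c['cy']],[0,0,1.]])
def ray(c,uv,z):
    p=cv2.undistortPoints(np.array(uv,float).reshape(-1,1,2),K(c),np.array(c['dist'],float)).reshape(-1,2)
    d=np.c_[p[:,0],-p[:,1],-np.ones(len(p))]; T=np.array(c['extrinsics']); d=d@T[:3,:3].T; o=T[:3,3]
    return o+d*((z-o[2])/d[:,2])[:,None]
def proj(c,P):
    T=np.linalg.inv(np.array(c['extrinsics'])); q=np.atleast_2d(P)@T[:3,:3].T+T[:3,3]
    return cv2.projectPoints(np.c_[q[:,0],-q[:,1],-q[:,2]],np.zeros(3),np.zeros(3),K(c),np.array(c['dist'],float))[0].reshape(-1,2)
E
python3 - <<'E'
from h import *
for n in('top','scene'):
    c=cap(n,n+'0.png'); print(n,c['vfov'],np.round(c['extrinsics'],3).tolist())
o=env.get_obs(); print(o,env.finger_overhang)
E
```

```text
top 50.43281160338224 [[-0.054, 0.975, -0.215, 0.321], [-0.999, -0.054, 0.007, 0.094], [-0.004, 0.215, 0.977, 1.396], [0.0, 0.0, 0.0, 1.0]]
scene 47.3007093495261 [[-0.808, -0.379, 0.451, 1.157], [0.589, -0.49, 0.643, 0.949], [-0.022, 0.785, 0.619, 0.919], [0.0, 0.0, 0.0, 1.0]]
{'t': 0.1, 'joint_pos': array([ 1.08567969e+00,  1.81458352e-01,  1.60788751e+00,  4.95722988e-07,
        1.35378928e+00, -2.06302067e-01]), 'joint_velocities': array([-0.00196173,  0.00097983, -0.0039765 , -0.00125191, -0.0005485 ,
        0.000379  ]), 'tau': array([ 5.83448195e-05, -4.34815478e+01, -3.42699265e+01,  7.03191035e-02,
        3.39380605e-02, -3.63034599e-05]), 'eef_pos': array([0.15812871, 0.55260047, 0.40391466]), 'tool_rot': array([-4.36471056e-01, -3.11059567e+00,  2.27895582e-03]), 'contact_force': array([0.7459699 , 0.0059903 , 0.05880321]), 'torque': array([-0.0220848 , -0.00886721, -0.04130801]), 'gripper_force': 0.0, 'opening': 0.08815749540227452} 0.166
```

View pics/top0.png

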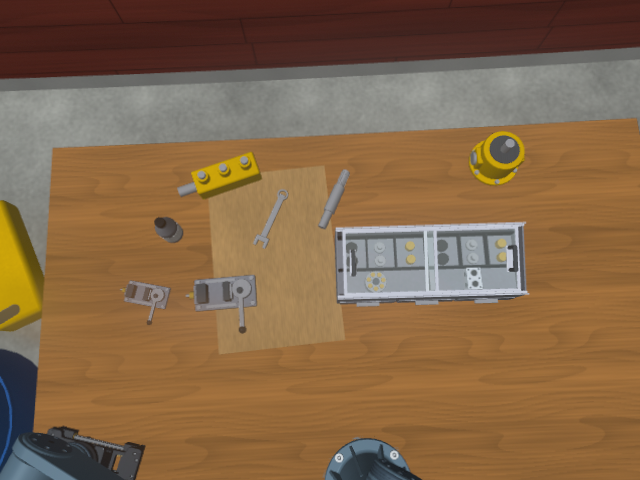

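View pics/scene0.png

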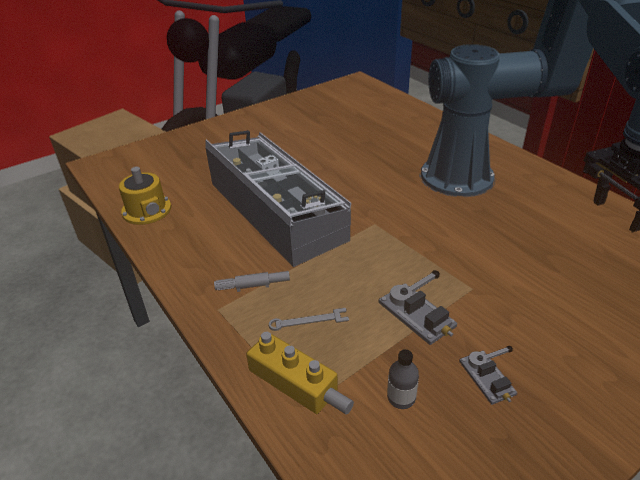

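Top view: the cabinet spans (337..526, 223..302). The valve block is under the right door at (474,278) and the barrel at (375,282). The door handles are at (513,258) and (351,262). The larger clamp is at (224,293), lever pivot near (241,289), ball at (242,329). Next I'll zoom in on the details.

```bash
python3 - <<'E'
from h import *
a=cv2.imread('pics/top0.png')
x=cv2.resize(a[215:310,330:530],None,fx=4,fy=4,interpolation=cv2.INTER_CUBIC)[:380]
y=cv2.resize(a[262:342,180:266],None,fx=2.75,fy=2.75,interpolation=cv2.INTER_CUBIC)
s=cv2.imread('pics/scene0.png'); z=cv2.resize(s[260:345,370:470],None,fx=2.6,fy=2.6,interpolation=cv2.INTER_CUBIC)
w=cv2.resize(s[125:190,215:285],None,fx=3.3,fy=3.3,interpolation=cv2.INTER_CUBIC)
o=np.zeros((600,800,3),np.uint8); o[:380,:800]=x; 
for im,c in((y,0),(z,250),(w,530)):
    im=im[:220]; o[380:380+im.shape[0],c:c+im.shape[1]]=im
cv2.imwrite('pics/comp.png',o)
E
```

```text
(no output)
```

View pics/comp.png

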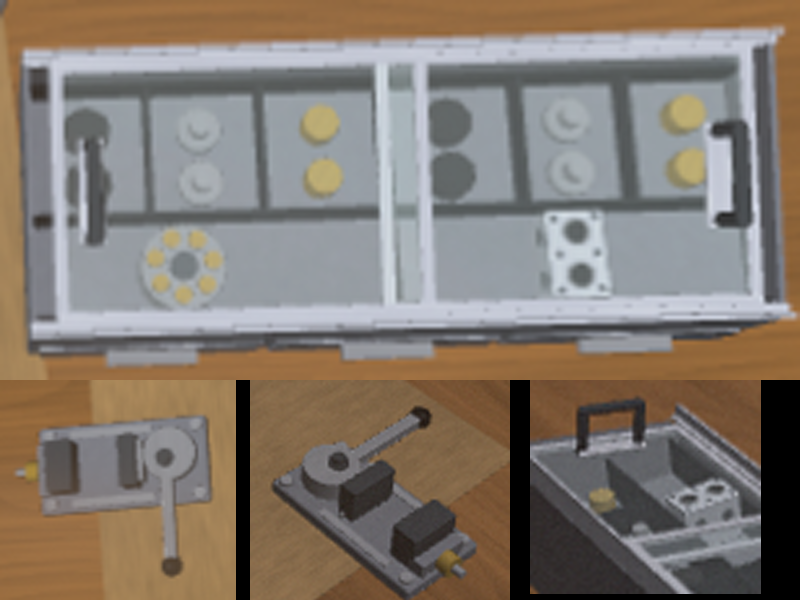

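```bash
cat > m.py <<'E'
from h import *
c=cap('top')
A=lambda p:[(330+(x+.5)/4-.5,215+(y+.5)/4-.5) for x,y in p]
B=lambda p:[(180+(x+.5)/2.75-.5,262+(y-380+.5)/2.75-.5) for x,y in p]
def pr(n,uv,z): print(n,np.round(ray(c,uv,z)[:,:2],4).tolist())
pr('blk',A([(543,212),(601,210),(611,296),(551,299)]),.1)
pr('rh',A([(741,122),(741,174),(741,226)]),.162)
pr('lh',A([(97,140),(97,190),(97,243)]),.162)
pr('back',A([(25,50),(780,28)]),.155); pr('front',A([(35,330),(790,310)]),.125)
pr('plate',B([(38,430),(207,416),(212,502),(45,516)]),.014)
pr('fj',B([(42,440),(70,438),(72,490),(44,493)]),.05)
pr('mj',B([(118,434),(137,432),(139,484),(120,487)]),.05)
pr('hub',B([(168,454)]),.04); pr('pin',B([(165,458)]),.05); pr('ball',B([(171,567)]),.032)
pr('bay',A([(740,300),(570,60)]),.056)
E
python3 m.py
```

```text
blk [[0.5241, -0.2813], [0.5234, -0.3183], [0.468, -0.3178], [0.4681, -0.2798]]
rh [[0.5638, -0.3903], [0.5314, -0.3859], [0.4994, -0.3815]]
lh [[0.5741, 0.0054], [0.5428, 0.0075], [0.5099, 0.0097]]
back [[0.6356, 0.0461], [0.6235, -0.4251]]
front [[0.463, 0.0495], [0.4508, -0.4185]]
plate [[0.5444, 0.4377], [0.5491, 0.2701], [0.4635, 0.2673], [0.459, 0.4307]]
fj [[0.5286, 0.4249], [0.5291, 0.398], [0.4787, 0.3963], [0.4774, 0.4229]]
mj [[0.5304, 0.3518], [0.5313, 0.3334], [0.4809, 0.3322], [0.479, 0.3504]]
hub [[0.5096, 0.3055]]
pin [[0.5045, 0.3069]]
ball [[0.4017, 0.3059]]
bay [[0.466, -0.415], [0.6334, -0.3239]]
```

```bash
cat > go.py <<'E'
import sys
from h import *
from scipy.spatial.transform import Rotation as R
# target grasp point x y z, phi (tool y's angle from world +y)
x,y,z,ph=map(float,sys.argv[1:5]); o=env.get_obs(); r=R.from_rotvec(o['tool_rot'])
D=R.from_matrix(np.array([[-np.cos(ph),-np.sin(ph),0],[-np.sin(ph),np.cos(ph),0],[0,0,-1]])) if 0 else R.from_euler('z',ph)*R.from_matrix([[-1,0,0],[0,1,0],[0,0,-1]])
tcp=np.array([x,y,z+.147])
print('turn units',np.round((r.inv()*D).as_rotvec()/.08,2),'shift now-axes',np.round(r.inv().apply(tcp-o['eef_pos'])/.2,3),'shift after turn',np.round(D.inv().apply(tcp-o['eef_pos'])/.2,3))
print('t',round(o['t'],2),'grasp pt',np.round(o['eef_pos']+r.apply([0,0,.147]),4),'j',np.round(o['joint_pos'],2),'F',np.round(o['contact_force'],1),'open',round(o['opening'],4),round(o['gripper_force'],1))
E
python3 -m inch '0 0 0 0 0 -1 -1;0 0 0 0 0 -1 -1;0 0 0 0 0 -1 -1;0 0 0 0 0 -0.17 -1;0 0 0 0 0 0 -1'; python3 go.py .531 -.386 .25 -.026
```

```text
t: 0.65
eef_pos: [0.1582, 0.5528, 0.4045]
tool_rot: [-0.042, -3.141, 0.001]
contact_force: [0.2, 0.1, -0.2]
opening: 0.0883
gripper_force: 0.0
turn units [-0.01 -0.   -0.01] shift now-axes [-1.988 -4.642  0.039] shift after turn [-1.985 -4.644  0.037]
t 0.65 grasp pt [0.1582 0.5527 0.2575] j [ 1.09  0.18  1.61  0.    1.35 -0.46] F [ 0.2  0.1 -0.2] open 0.0883 0.0
```

```bash
python3 -m inch '-.16 -.17 0 0 0 0 -1;-.16 -.17 0 0 0 0 -1;-.16 -.17 0 0 0 0 -1;-.16 -.17 0 0 0 0 -1;-.16 -.17 0 0 0 0 -1;-.16 -.17 0 0 0 0 -1;-.16 -.17 0 0 0 0 -1;-.16 -.17 0 0 0 0 -1;-.05 -.23 0 0 0 0 -1;-.05 -.23 0 0 0 0 -1;-.05 -.23 0 0 0 0 -1;-.05 -.23 0 0 0 0 -1;-.05 -.23 0 0 0 0 -1;-.05 -.23 0 0 0 0 -1;-.05 -.23 0 0 0 0 -1;-.05 -.23 0 0 0 0 -1;-.05 -.23 0 0 0 0 -1;-.05 -.23 0 0 0 0 -1;-.05 -.23 0 0 0 0 -1' >/dev/null;python3 -m inch '-.05 -.23 0 0 0 0 -1;-.05 -.23 0 0 0 0 -1;-.05 -.23 0 0 0 0 -1;0 0 0 0 0 0 -1;0 0 0 0 0 0 -1'; python3 go.py .531 -.386 .25 -.026
```

```text
t: 3.05
eef_pos: [0.5307, -0.3737, 0.4037]
tool_rot: [-0.044, -3.14, -0.002]
contact_force: [0.6, 0.1, 0.7]
opening: 0.088
gripper_force: 0.0
turn units [ 0.02 -0.01 -0.03] shift now-axes [-0.003 -0.061  0.033] shift after turn [-0.003 -0.061  0.033]
t 3.05 grasp pt [ 0.5305 -0.3735  0.2567] j [-0.8   0.34  1.41  0.    1.39 -2.34] F [0.6 0.1 0.7] open 0.088 0.0
```

```bash
python3 -m inch '0 -.06 .1 0 0 0 -1;0 0 .12 0 0 0 -1;0 0 .12 0 0 0 -1;0 0 .08 0 0 0 -1;0 0 .05 0 0 0 -1;0 0 0 0 0 0 -1;0 0 0 0 0 0 1;0 0 0 0 0 0 1;0 0 0 0 0 0 1;0 0 0 0 0 0 1;0 0 0 0 0 0 1;0 0 0 0 0 0 1;0 0 0 0 0 0 1;0 0 0 0 0 0 1' 20; python3 go.py .531 -.386 .162 -.026
```

```text
t: 4.45
eef_pos: [0.5307, -0.3849, 0.3107]
tool_rot: [-0.04, -3.141, -0.0]
contact_force: [-0.3, 1.1, -0.1]
opening: 0.0261
gripper_force: 0.0
turn units [ 0.   -0.    0.01] shift now-axes [-0.002 -0.006  0.008] shift after turn [-0.002 -0.006  0.008]
t 4.45 grasp pt [ 0.5307 -0.3849  0.1637] j [-0.81  0.45  1.47 -0.    1.23 -2.35] F [-0.3  1.1 -0.1] open 0.0261 0.0
```

```bash
python3 -m inch '0 0 0 0 0 0 1;0 0 0 0 0 0 1;0 0 0 0 0 0 1;0 0 0 0 0 0 1;0 0 0 0 0 0 1' 25;python3 -m inch '0 .03 0 0 0 0 1;0 .05 0 0 0 0 1;0 .06 0 0 0 0 1;0 .06 0 0 0 0 1;0 .06 0 0 0 0 1;0 .06 0 0 0 0 1;0 .06 0 0 0 0 1;0 .06 0 0 0 0 1;0 .06 0 0 0 0 1;0 .06 0 0 0 0 1;0 .06 0 0 0 0 1;0 .06 0 0 0 0 1;0 .06 0 0 0 0 1;0 .05 0 0 0 0 1;0 .04 0 0 0 0 1;0 .02 0 0 0 0 1;0 0 0 0 0 0 1'; python3 go.py .531 -.205 .162 -.026
```

```text
t: 4.95
eef_pos: [0.5307, -0.3849, 0.3106]
tool_rot: [0.04, 3.141, -0.0]
contact_force: [0.2, -1.0, -1.3]
opening: 0.0084
gripper_force: 25.0
t: 6.65
eef_pos: [0.535, -0.2139, 0.3106]
tool_rot: [-0.039, -3.141, -0.002]
contact_force: [-0.1, 1.8, -2.6]
opening: 0.0082
gripper_force: 25.0
turn units [ 0.02 -0.01  0.02] shift now-axes [0.021 0.044 0.008] shift after turn [0.021 0.044 0.008]
t 6.65 grasp pt [ 0.5349 -0.2137  0.1636] j [-0.59  0.28  1.68  0.    1.17 -2.13] F [-0.1  1.8 -2.6] open 0.0082 25.0
```

```bash
python3 -m inch '0 .02 0 0 0 0 1;0 .02 0 0 0 0 1;0 .01 0 0 0 0 1;0 0 0 0 0 0 1'; python3 - <<'E'
from h import *
c=cap('top'); a=c['frame']; cv2.imwrite('pics/c2.png',cv2.resize(a[215:310,330:530],None,fx=4,fy=4,interpolation=cv2.INTER_CUBIC))
E
```

```text
t: 7.05
eef_pos: [0.5352, -0.205, 0.3106]
tool_rot: [-0.04, -3.141, 0.0]
contact_force: [-2.3, -2.8, -3.2]
opening: 0.0088
gripper_force: 25.0
```

View pics/c2.png

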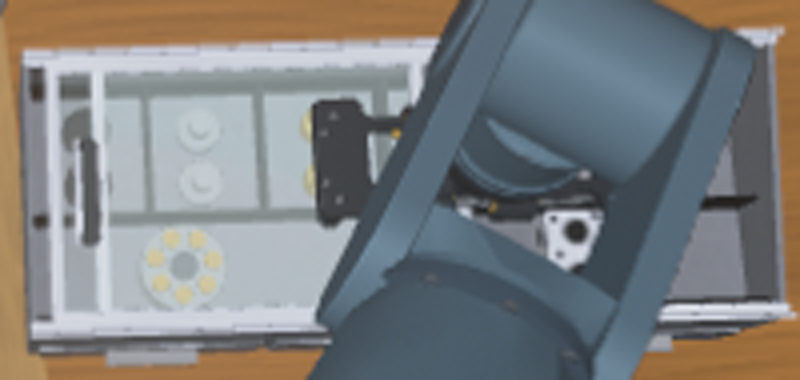

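The right bay is bare and the block's top shows at crop (575,238). The right door's far edge is at crop x≈98, under the left door. I'll push on to feel for the stop, then let go and rise.

```bash
python3 -m inch '0 .02 0 0 0 0 1;0 .015 0 0 0 0 1;0 .01 0 0 0 0 1;0 0 0 0 0 0 1'; python3 -m inch '0 0 0 0 0 0 -1;0 0 0 0 0 0 -1;0 0 0 0 0 0 -1;0 0 0 0 0 0 -1;0 0 0 0 0 0 -1;0 0 -.1 0 0 0 -1;0 0 -.15 0 0 0 -1;0 0 -.15 0 0 0 -1;0 0 -.1 0 0 0 -1;0 0 0 0 0 0 -1';python3 go.py .496 -.299 .083 -.026
```

```text
t: 7.5
eef_pos: [0.5351, -0.2019, 0.3109]
tool_rot: [0.042, 3.14, -0.022]
contact_force: [-1.5, -32.9, -16.0]
opening: 0.0086
gripper_force: 25.0
t: 8.5
eef_pos: [0.5364, -0.1958, 0.4145]
tool_rot: [0.038, 3.135, -0.005]
contact_force: [0.0, 0.2, 0.5]
opening: 0.086
gripper_force: 0.0
turn units [-0.04  0.08  0.02] shift now-axes [ 0.195 -0.518  0.923] shift after turn [ 0.188 -0.521  0.923]
t 8.5 grasp pt [ 0.5373 -0.1963  0.2675] j [-0.56  0.16  1.61  0.    1.36 -2.1 ] F [0.  0.2 0.5] open 0.086 0.0
```

```bash
python3 -m inch '.05 -.14 0 0 0 0 -1;.05 -.14 0 0 0 0 -1;.05 -.14 0 0 0 0 -1;.04 -.135 0 0 0 0 -1;0 0 0 0 0 0 -1;0 0 0 0 0 0 -1'; python3 go.py .496 -.306 .094 -.026; python3 - <<'E'
from h import *
c=cap('top'); a=c['frame']; s=cap('scene')['frame']
o=np.zeros((600,800,3),np.uint8); o[:300,:632]=cv2.resize(a[215:310,330:530],(632,300),interpolation=cv2.INTER_CUBIC); o[300:,:]=cv2.resize(s[110:260,190:390],(800,600),interpolation=cv2.INTER_CUBIC)[:300]
cv2.imwrite('pics/c3.png',o)
E
```

```text
t: 9.1
eef_pos: [0.4945, -0.3058, 0.4093]
tool_rot: [-0.041, -3.14, -0.003]
contact_force: [-0.3, 0.4, 1.4]
opening: 0.0882
gripper_force: 0.0
turn units [ 0.02 -0.02 -0.  ] shift now-axes [-0.009 -0.002  0.842] shift after turn [-0.008 -0.001  0.842]
t 9.1 grasp pt [ 0.4943 -0.3055  0.2623] j [-0.76  0.19  1.58  0.    1.37 -2.3 ] F [-0.3  0.4  1.4] open 0.0882 0.0
```

View pics/c3.png

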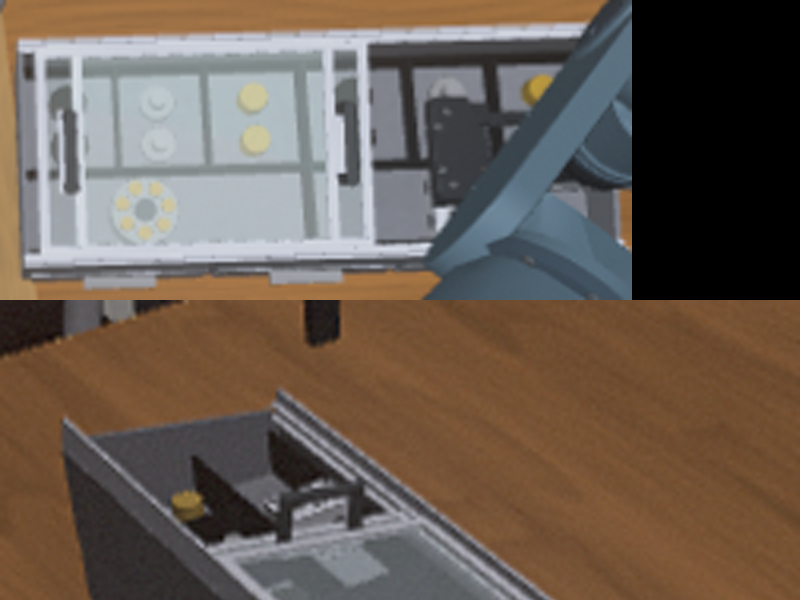

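The door is fully open, with its handle at crop (348,140), and the block's bay is clear. Going down.

```bash
python3 -m inch '-.008 0 .12 0 0 0 -1;0 0 .15 0 0 0 -1;0 0 .15 0 0 0 -1;0 0 .13 0 0 0 -1;0 0 .1 0 0 0 -1;0 0 .1 0 0 0 -1;0 0 .05 0 0 0 -1;0 0 .04 0 0 0 -1;0 0 0 0 0 0 -1'; python3 go.py .496 -.306 .094 -.026
```

```text
t: 10.1
eef_pos: [0.4964, -0.3053, 0.242]
tool_rot: [-0.038, -3.14, -0.001]
contact_force: [-0.1, 0.4, 0.9]
opening: 0.0884
gripper_force: 0.0
turn units [ 0.01 -0.01  0.02] shift now-axes [ 0.002 -0.004  0.005] shift after turn [ 0.002 -0.004  0.005]
t 10.1 grasp pt [ 0.4962 -0.3052  0.095 ] j [-0.76  0.39  1.7   0.    1.05 -2.3 ] F [-0.1  0.4  0.9] open 0.0884 0.0
```

```bash
python3 -m inch '0 0 0 0 0 0 1;0 0 0 0 0 0 1;0 0 0 0 0 0 1;0 0 0 0 0 0 1;0 0 0 0 0 0 1;0 0 0 0 0 0 1;0 0 0 0 0 0 1;0 0 0 0 0 0 1;0 0 0 0 0 0 1;0 0 0 0 0 0 1;0 0 0 0 0 0 1;0 0 0 0 0 0 1' 30; python3 -m inch '0 0 -.03 0 0 0 1;0 0 -.06 0 0 0 1;0 0 -.1 0 0 0 1;0 0 -.15 0 0 0 1;0 0 -.15 0 0 0 1;0 0 -.15 0 0 0 1;0 0 -.1 0 0 0 1;0 0 -.05 0 0 0 1;0 0 0 0 0 0 1';python3 go.py .48 .15 .2 -.026
```

```text
t: 11.3
eef_pos: [0.4963, -0.3059, 0.2428]
tool_rot: [0.04, 3.141, 0.0]
contact_force: [-0.1, 2.2, 2.4]
opening: 0.0359
gripper_force: 30.0
t: 12.2
eef_pos: [0.4965, -0.3063, 0.4027]
tool_rot: [0.04, 3.139, -0.004]
contact_force: [-0.6, -0.8, -2.7]
opening: 0.0359
gripper_force: 30.0
turn units [-0.03  0.03  0.01] shift now-axes [0.141 2.279 0.272] shift after turn [0.142 2.278 0.278]
t 12.2 grasp pt [ 0.4968 -0.3066  0.2557] j [-0.76  0.2   1.59 -0.    1.35 -2.3 ] F [-0.6 -0.8 -2.7] open 0.0359 30.0
```

```bash
python3 -m inch '.01 .08 0 0 0 0 1;.02 .15 0 0 0 0 1;.02 .2 0 0 0 0 1;.02 .2 0 0 0 0 1;.02 .2 0 0 0 0 1;.02 .2 0 0 0 0 1;.02 .2 0 0 0 0 1;.02 .2 0 0 0 0 1;.02 .2 0 0 0 0 1;.02 .2 0 0 0 0 1;.02 .2 0 0 0 0 1;.02 .2 0 0 0 0 1;.02 .1 0 0 0 0 1;0 0 0 0 0 0 1;0 0 .1 0 0 0 1;0 0 .15 0 0 0 1;0 0 .15 0 0 0 1;0 0 .15 0 0 0 1;0 0 .15 0 0 0 1;0 0 0 0 0 0 1';python3 go.py .45 .16 .041 -.026
```

```text
t: 14.2
eef_pos: [0.4551, 0.1603, 0.256]
tool_rot: [-0.041, -3.131, 0.002]
contact_force: [-2.1, -0.2, -2.4]
opening: 0.0355
gripper_force: 30.0
turn units [-0.02 -0.13  0.  ] shift now-axes [ 0.022 -0.001  0.34 ] shift after turn [ 0.026 -0.002  0.34 ]
t 14.2 grasp pt [0.4536 0.1601 0.109 ] j [ 0.09  0.18  1.95 -0.    1.03 -1.45] F [-2.1 -0.2 -2.4] open 0.0355 30.0
```

```bash
python3 -m inch '0 0 .12 0 0 0 1;0 0 .1 0 0 0 1;0 0 .05 0 0 0 1;0 0 .03 0 0 0 1;0 0 .02 0 0 0 1;0 0 .01 0 0 0 1;0 0 .005 0 0 0 1;0 0 .005 0 0 0 1;0 0 0 0 0 0 1';python3 go.py .45 .16 .041 -.026
```

```text
t: 15.1
eef_pos: [0.4582, 0.1612, 0.193]
tool_rot: [0.039, 3.141, 0.0]
contact_force: [-0.1, 0.1, -2.5]
opening: 0.0358
gripper_force: 30.0
turn units [0.   0.01 0.01] shift now-axes [ 0.041 -0.007  0.025] shift after turn [ 0.041 -0.007  0.025]
t 15.1 grasp pt [0.4583 0.1612 0.046 ] j [ 0.09  0.3   1.96 -0.    0.88 -1.45] F [-0.1  0.1 -2.5] open 0.0358 30.0
```

```bash
python3 -m inch '0 0 .01 0 0 0 1;0 0 .007 0 0 0 1;0 0 .005 0 0 0 1;0 0 0 0 0 0 1';python3 go.py .45 .16 .041 -.026
```

```text
t: 15.5
eef_pos: [0.458, 0.1611, 0.1881]
tool_rot: [-0.04, -3.141, 0.0]
contact_force: [-0.1, -0.8, -2.1]
opening: 0.0357
gripper_force: 30.0
turn units [-0.   -0.    0.01] shift now-axes [ 0.04  -0.007  0.001] shift after turn [ 0.04  -0.007  0.001]
t 15.5 grasp pt [0.4579 0.1611 0.0411] j [ 0.09  0.31  1.96  0.    0.87 -1.45] F [-0.1 -0.8 -2.1] open 0.0357 30.0
```

```bash
python3 -m inch '0 0 .005 0 0 0 1;0 0 .005 0 0 0 1;0 0 0 0 0 0 1';python3 go.py .45 .16 .041 -.026
```

```text
t: 15.8
eef_pos: [0.4582, 0.1611, 0.1867]
tool_rot: [-0.039, -3.141, 0.0]
contact_force: [-2.6, -0.7, 3.4]
opening: 0.0358
gripper_force: 30.0
turn units [-0.   -0.    0.01] shift now-axes [ 0.041 -0.007 -0.006] shift after turn [ 0.041 -0.007 -0.006]
t 15.8 grasp pt [0.4582 0.1611 0.0397] j [ 0.09  0.31  1.96 -0.    0.87 -1.45] F [-2.6 -0.7  3.4] open 0.0358 30.0
```

```bash
python3 -m inch '0 0 0 0 0 0 -1;0 0 0 0 0 0 -1;0 0 0 0 0 0 -1;0 0 0 0 0 0 -1;0 0 0 0 0 0 -1;0 0 0 0 0 0 -1;0 0 -.1 0 0 0 -1;0 0 -.15 0 0 0 -1;0 0 -.15 0 0 0 -1;0 0 0 0 0 0 -1'; python3 -m inch '0 0 0 0 0 1 -1;0 0 0 0 0 1 -1;0 0 0 0 0 1 -1;0 0 0 0 0 1 -1;0 0 0 0 0 1 -1;0 0 0 0 0 1 -1;0 0 0 0 0 1 -1;0 0 0 0 0 1 -1;0 0 0 0 0 1 -1;0 0 0 0 0 1 -1;0 0 0 0 0 1 -1;0 0 0 0 0 1 -1;0 0 0 0 0 1 -1;0 0 0 0 0 1 -1;0 0 0 0 0 1 -1;0 0 0 0 0 1 -1;0 0 0 0 0 1 -1;0 0 0 0 0 1 -1;0 0 0 0 0 1 -1;0 0 0 0 0 .64 -1'; python3 go.py .458 .161 .031 -1.597;python3 - <<'E'
from h import *
c=cap('top'); s=cap('scene')
for k in (c,s): print(np.round(proj(k,[[.458,.161,.022],[.486,.161,.045],[.43,.161,.045]])))
a=c['frame'][200:360,180:360]; b=s['frame'][220:360,250:480]
o=np.zeros((600,800,3),np.uint8); o[:356,:400]=cv2.resize(a,(400,356)); o[:244,400:]=cv2.resize(b,(400,244))
cv2.imwrite('pics/c4.png',o)
E
```

```text
t: 16.8
eef_pos: [0.4598, 0.1614, 0.2702]
tool_rot: [0.039, 3.134, 0.001]
contact_force: [0.1, 0.1, 0.2]
opening: 0.088
gripper_force: 0.0
t: 18.8
eef_pos: [0.4577, 0.1611, 0.2654]
tool_rot: [-2.252, -2.189, 0.002]
contact_force: [0.3, 0.4, 0.5]
opening: 0.0882
gripper_force: 0.0
turn units [-0.02  0.   -0.03] shift now-axes [-0.     0.002  0.437] shift after turn [-0.     0.002  0.437]
t 18.8 grasp pt [0.4575 0.1611 0.1184] j [ 0.09  0.16  1.94 -0.    1.04  0.12] F [0.3 0.4 0.5] open 0.0882 0.0
[[296. 306.]
 [295. 294.]
 [296. 315.]]
[[376. 254.]
 [367. 252.]
 [385. 243.]]
```

View pics/c4.png

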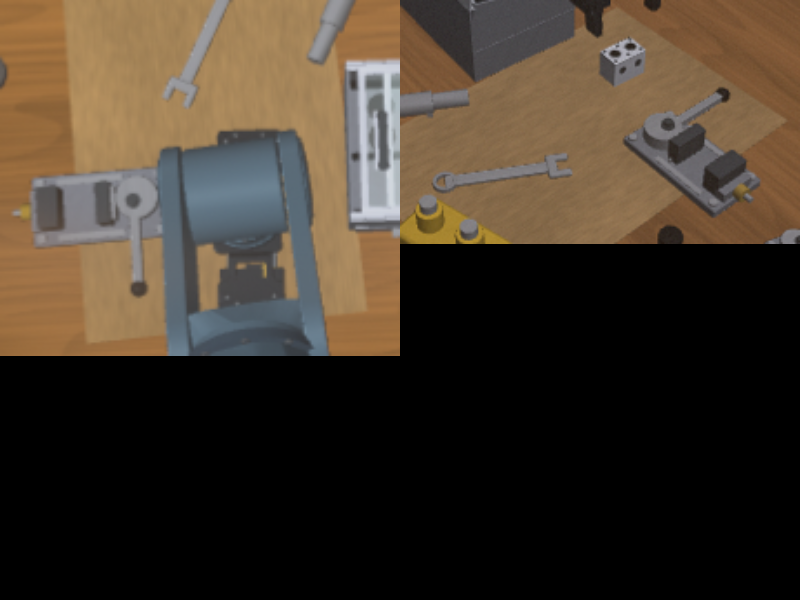

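The block stands upright on the cardboard (scene crop (622,60)), centred under the gripper. Next I'll take it by its ends and check the clamp model with an overlay.

```bash
python3 -m inch '0 0 .12 0 0 0 -1;0 0 .12 0 0 0 -1;0 0 .1 0 0 0 -1;0 0 .06 0 0 0 -1;0 0 .037 0 0 0 -1;0 0 0 0 0 0 -1;0 0 0 0 0 0 -1'; python3 go.py .458 .161 .031 -1.597;python3 - <<'E'
from h import *
O=np.array([.5045,.373]);t=.028;Rm=np.array([[np.cos(t),-np.sin(t)],[np.sin(t),np.cos(t)]])
P=[(x,y,.05) for x in(-.025,.025) for y in(.022,.044,-.022,-.044)]+[(0,-.066,.04)]
W=np.array([[*(O+Rm@np.array(p[:2])),p[2]] for p in P])
out=np.zeros((600,800,3),np.uint8)
for i,(n,(u,v,w,h)) in enumerate((('top',(185,262,80,75)),('scene',(375,265,80,75)))):
    c=cap(n); im=cv2.resize(c['frame'][v:v+h,u:u+w],None,fx=5,fy=5,interpolation=cv2.INTER_CUBIC)
    for q in proj(c,W): cv2.drawMarker(im,tuple(int(round(k)) for k in (q-[u,v]+.5)*5),(0,0,255),cv2.MARKER_CROSS,9,1)
    out[:375,400*i:400*i+400]=im
cv2.imwrite('pics/c5.png',out[:376])
E
```

```text
t: 19.6
eef_pos: [0.4584, 0.1612, 0.1794]
tool_rot: [2.249, 2.193, 0.001]
contact_force: [0.7, 0.4, 0.3]
opening: 0.0881
gripper_force: 0.0
turn units [ 0.01 -0.    0.01] shift now-axes [-0.001 -0.002  0.007] shift after turn [-0.001 -0.002  0.007]
t 19.6 grasp pt [0.4585 0.1612 0.0324] j [ 0.09  0.33  1.96 -0.    0.85  0.12] F [0.7 0.4 0.3] open 0.0881 0.0
```

View pics/c5.png

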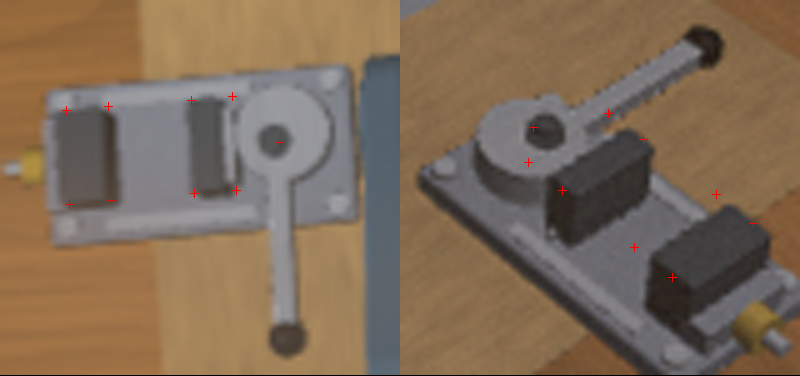

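```bash
python3 -m inch '0 0 .007 0 0 0 1;0 0 0 0 0 0 1;0 0 0 0 0 0 1;0 0 0 0 0 0 1;0 0 0 0 0 0 1;0 0 0 0 0 0 1;0 0 0 0 0 0 1;0 0 0 0 0 0 1;0 0 0 0 0 0 1' 30; python3 - <<'E'
from h import *
out=np.zeros((480,800,3),np.uint8)
for i,(n,(u,v,w,h)) in enumerate((('top',(193,272,40,48)),('scene',(396,285,40,48)))):
    c=cap(n); im=c['frame'][v:v+h,u:u+w].astype(float)
    im=np.clip(255*(im/255)**.6,0,255).astype(np.uint8)
    im=cv2.resize(im,None,fx=10,fy=10,interpolation=cv2.INTER_CUBIC)
    out[:,400*i:400*i+400]=im
for k in range(0,800,50): cv2.line(out,(k,0),(k,6),(0,255,0),1)
for k in range(0,480,50): cv2.line(out,(0,k),(6,k),(0,255,0),1); cv2.line(out,(400,k),(406,k),(0,255,0),1)
cv2.imwrite('pics/c6.png',out)
E
```

```text
t: 20.6
eef_pos: [0.458, 0.1611, 0.1776]
tool_rot: [-2.25, -2.193, 0.0]
contact_force: [-2.5, -0.0, 4.7]
opening: 0.0557
gripper_force: 30.0
```

View pics/c6.png

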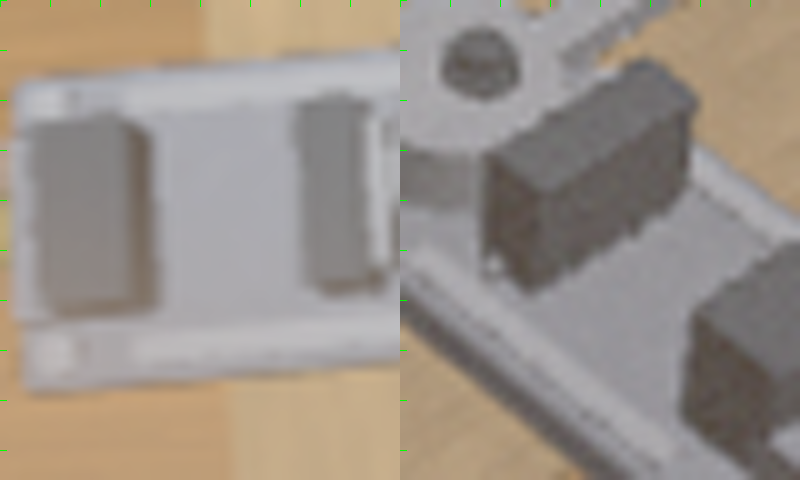

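Crop (10x). Top view: the fixed jaw's inner top edge runs (127,118)-(136,307) and the moving jaw's inner edge (300,100)-(310,290). Scene view: the moving jaw's inner top edge runs (545,190)-(697,101) and its outer edge (487,153)-(645,60), with the fixed jaw's inner corner at (692,305).

```bash
python3 - <<'E'
from h import *
c=cap('top'); s=cap('scene')
T=lambda p:[(193+(x+.5)/10-.5,272+(y+.5)/10-.5) for x,y in p]
S=lambda p:[(396+(x-400+.5)/10-.5,285+(y+.5)/10-.5) for x,y in p]
pr=lambda n,k,uv,z: print(n,np.round(ray(k,uv,z)[:,:2],4).tolist())
pr('T fj inner',c,T([(127,118),(136,307)]),.05)
pr('T mj inner',c,T([(300,100),(310,290)]),.05)
pr('T mj outer',c,T([(365,97),(378,285)]),.05)
pr('S mj inner',s,S([(545,190),(697,101)]),.05)
pr('S mj outer',s,S([(487,153),(645,60)]),.05)
pr('S fj inner corner',s,S([(692,305),(800,242)]),.05)
pr('S pin',s,S([(480,65)]),.05); 
# block top seen now in scene: brightest blob near the block
hsv=cv2.cvtColor(s['frame'],cv2.COLOR_BGR2HSV)
m=((hsv[...,1]<25)&(hsv[...,2]>140)).astype(np.uint8); m[:, :340]=0; m[:,420:]=0; m[:215]=0; m[285:]=0
n,l,st,ce=cv2.connectedComponentsWithStats(m); print([(st[i].tolist(),ce[i].round(1).tolist()) for i in range(1,n) if st[i][4]>30])
h=.056/2; w=.018
print(np.round(proj(s,[[.458+a,.161+b,.045] for a in(h,-h) for b in(w,-w)]),1).tolist())
cv2.imwrite('pics/blk.png',cv2.resize(s['frame'][220:290,345:415],None,fx=8,fy=8,interpolation=cv2.INTER_CUBIC))
E
python3 go.py .5045 .373 .12 -1.543
```

```text
T fj inner [[0.5275, 0.3977], [0.4772, 0.3955]]
T mj inner [[0.5298, 0.3519], [0.4791, 0.3498]]
T mj outer [[0.5296, 0.3346], [0.4794, 0.3319]]
S mj inner [[0.5271, 0.3583], [0.4814, 0.3584]]
S mj outer [[0.5295, 0.3422], [0.4815, 0.3419]]
S fj inner corner [[0.5255, 0.4025], [0.494, 0.4031]]
S pin [[0.512, 0.3207]]
[([371, 243, 19, 14, 98], [379.8, 249.7])]
[[372.0, 255.6], [362.7, 248.1], [389.4, 246.7], [380.0, 239.5]]
turn units [-0.    0.   -0.67] shift now-axes [ 1.065  0.205 -0.447] shift after turn [ 1.052  0.262 -0.447]
t 20.8 grasp pt [0.458  0.1611 0.0306] j [0.09 0.33 1.96 0.   0.85 0.12] F [-2.4 -0.7  5.2] open 0.0557 30.0
```

View pics/blk.png

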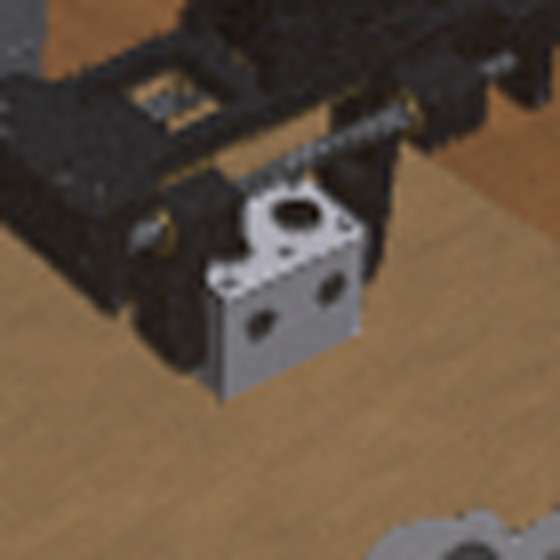

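```bash
python3 - <<'E'
from h import *
c=cap('top','t7.png'); s=cap('scene')
print(ray(s,[(373.1-.4,256.9-.4),(390.25-.4,250-.4)],.045).round(4))
a=c['frame'][240:285,425:455]; g=cv2.cvtColor(a,cv2.COLOR_BGR2GRAY)
m=(g<75).astype(np.uint8); n,l,st,ce=cv2.connectedComponentsWithStats(m)
for i in range(1,n):
    if st[i][4]>15: print(st[i],ce[i],ray(c,[ce[i]+[425,240]],.162).round(4))
for r in (14,18,22): print(g[r].tolist())
E
```

```text
[[0.4868 0.1825 0.045 ]
 [0.4365 0.1882 0.045 ]]
[23 26  7  3 19] [26.         26.89473684] [[ 0.5181 -0.2287  0.162 ]]
[135, 135, 141, 181, 184, 184, 184, 174, 206, 206, 204, 206, 204, 207, 100, 86, 87, 76, 125, 201, 207, 204, 142, 131, 131, 131, 131, 130, 130, 129]
[135, 135, 140, 162, 183, 185, 184, 179, 191, 206, 206, 206, 205, 208, 98, 86, 86, 77, 111, 196, 206, 205, 115, 73, 124, 131, 131, 132, 131, 130]
[135, 135, 138, 152, 184, 184, 185, 184, 192, 205, 209, 207, 206, 208, 118, 89, 86, 80, 99, 190, 205, 208, 161, 134, 131, 131, 131, 131, 131, 130]
```

```bash
python3 - <<'E'
from h import *
c=cap('top'); print(ray(c,[(440.9,254),(440.9,258),(440.9,262)],.162).round(4))
E
python3 -m inch '0 0 -.1 0 0 -.67 1;0 0 -.12 0 0 0 1;0 0 -.13 0 0 0 1;0 0 -.1 0 0 0 1;0 0 0 0 0 0 1' >/dev/null;python3 go.py .5025 .374 .12 -1.543
```

```text
[[ 0.5514 -0.2075  0.162 ]
 [ 0.5415 -0.2064  0.162 ]
 [ 0.5315 -0.2054  0.162 ]]
turn units [ 0.07 -0.    0.  ] shift now-axes [1.057 0.245 0.016] shift after turn [1.057 0.245 0.014]
t 21.45 grasp pt [0.4602 0.1613 0.1228] j [0.09 0.16 1.94 0.   1.04 0.07] F [-0.1  1.2 -1.5] open 0.0559 30.0
```

```bash
python3 -m inch '.08 .02 0 0 0 0 1;.15 .035 0 0 0 0 1;.15 .035 0 0 0 0 1;.15 .035 0 0 0 0 1;.15 .035 0 0 0 0 1;.15 .035 0 0 0 0 1;.13 .03 .02 0 0 0 1;.07 .02 .05 0 0 0 1;.027 0 .05 0 0 0 1;0 0 0 0 0 0 1;0 0 0 0 0 0 1';python3 go.py .5025 .374 .09 -1.543
python3 - <<'E'
from h import *
s=cap('scene'); cv2.imwrite('pics/c8.png',cv2.resize(s['frame'][255:345,370:470],None,fx=6.6,fy=6.6,interpolation=cv2.INTER_CUBIC))
E
```

```text
t: 22.55
eef_pos: [0.5006, 0.373, 0.2421]
tool_rot: [-2.19, -2.252, 0.004]
contact_force: [0.2, -0.5, -1.8]
opening: 0.0558
gripper_force: 30.0
turn units [-0.03  0.02 -0.  ] shift now-axes [0.005 0.01  0.025] shift after turn [0.005 0.01  0.025]
t 22.55 grasp pt [0.5002 0.3728 0.0951] j [ 0.45  0.47  1.59 -0.    1.09  0.42] F [ 0.2 -0.5 -1.8] open 0.0558 30.0
```

View pics/c8.png

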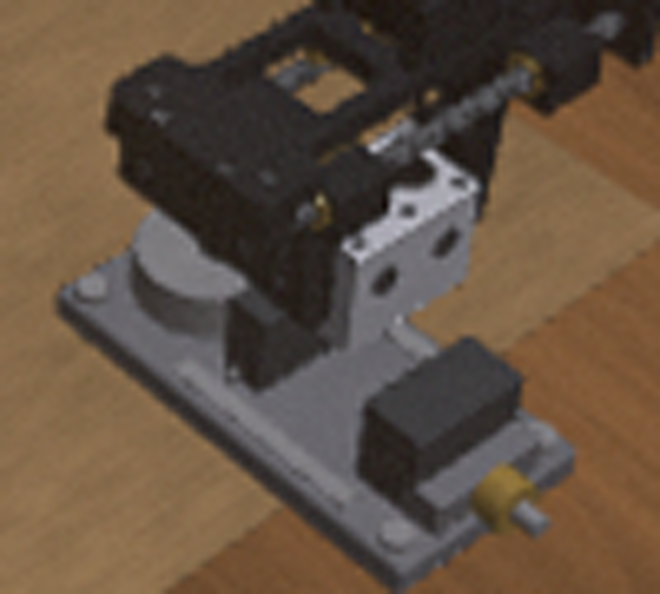

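Scene crop (6.6x): the block hangs over the gap. The bottom edge of its +y face runs (350,348)-(468,275). The fixed jaw's inner top edge runs (362,405)-(470,338) and the moving jaw's +x inner corner is near (262,318).

```bash
python3 - <<'E'
from h import *
s=cap('scene')
S=lambda p:[(370+(x+.5)/6.6-.5,255+(y+.5)/6.6-.5) for x,y in p]
o=env.get_obs()['eef_pos']; 
bt=ray(s,S([(345,258),(478,190)]),.0655+.044)[:,:2]; bb=ray(s,S([(350,348),(468,275)]),.0655)[:,:2]; j=ray(s,S([(362,405),(470,338)]),.05)[:,:2]
print(bt.round(4),bb.round(4),j.round(4))
E
```

```text
[[0.5312 0.3925]
 [0.4758 0.3958]] [[0.5247 0.3932]
 [0.4706 0.3925]] [[0.5279 0.4039]
 [0.4787 0.4037]]
```

```bash
python3 -m inch '.018 .01 .02 0 0 0 1;0 0 .03 0 0 0 1;0 0 .02 0 0 0 1;0 0 .01 0 0 0 1;0 0 .01 0 0 0 1;0 0 0 0 0 0 1;0 0 0 0 0 0 1'; python3 go.py .5025 .3765 .0756 -1.543
```

```text
t: 23.35
eef_pos: [0.5031, 0.3775, 0.2256]
tool_rot: [2.19, 2.252, 0.0]
contact_force: [-0.7, -0.4, -2.1]
opening: 0.0559
gripper_force: 30.0
turn units [ 0. -0.  0.] shift now-axes [-0.005 -0.003  0.015] shift after turn [-0.005 -0.003  0.015]
t 23.35 grasp pt [0.5031 0.3775 0.0786] j [ 0.46  0.5   1.58 -0.    1.06  0.43] F [-0.7 -0.4 -2.1] open 0.0559 30.0
```

```bash
python3 -m inch '0 0 .01 0 0 0 1;0 0 .01 0 0 0 1;0 0 .01 0 0 0 1;0 0 .01 0 0 0 1;0 0 0 0 0 0 1;0 0 0 0 0 0 1'; python3 go.py .5025 .3765 .0756 -1.543
```

```text
t: 23.95
eef_pos: [0.503, 0.3775, 0.2174]
tool_rot: [-2.19, -2.252, 0.0]
contact_force: [-0.0, 0.9, -1.0]
opening: 0.0559
gripper_force: 30.0
turn units [-0.  0.  0.] shift now-axes [-0.005 -0.003 -0.026] shift after turn [-0.005 -0.003 -0.026]
t 23.95 grasp pt [0.503  0.3774 0.0704] j [0.46 0.51 1.58 0.   1.05 0.43] F [-0.   0.9 -1. ] open 0.0559 30.0
```

```bash
for i in 1 ; do python3 -m inch '.01 0 0 0 0 0 1;0 0 0 0 0 0 1;0 0 0 0 0 0 1' | grep -E 'eef|contact'; python3 -m inch '.01 0 0 0 0 0 1;0 0 0 0 0 0 1;0 0 0 0 0 0 1' | grep -E 'eef|contact'; python3 -m inch '-.03 0 0 0 0 0 1;0 0 0 0 0 0 1;0 0 0 0 0 0 1' | grep -E 'eef|contact'; python3 -m inch '-.01 0 0 0 0 0 1;0 0 0 0 0 0 1;0 0 0 0 0 0 1' | grep -E 'eef|contact'; done
```

```text
eef_pos: [0.503, 0.3796, 0.2176]
contact_force: [0.1, 0.4, -2.0]
eef_pos: [0.5031, 0.3805, 0.2176]
contact_force: [-0.9, -5.9, 0.2]
eef_pos: [0.5031, 0.3755, 0.2175]
contact_force: [-0.1, -0.4, -2.7]
eef_pos: [0.5031, 0.3736, 0.2175]
contact_force: [-0.4, -0.7, -2.0]
```

```bash
python3 -m inch '.012 0 .02 0 0 0 1;0 0 .03 0 0 0 1;0 0 .03 0 0 0 1;0 0 .02 0 0 0 1;0 0 .01 0 0 0 1;0 0 .01 0 0 0 1;0 0 0 0 0 0 1;0 0 0 0 0 0 1'; python3 go.py .5025 .376 .0436 -1.543
```

```text
t: 25.95
eef_pos: [0.5032, 0.3759, 0.1937]
tool_rot: [2.19, 2.252, 0.0]
contact_force: [-0.2, -0.5, -2.0]
opening: 0.0553
gripper_force: 30.0
turn units [ 0. -0.  0.] shift now-axes [ 0.    -0.003  0.015] shift after turn [ 0.    -0.003  0.015]
t 25.95 grasp pt [0.5032 0.3759 0.0467] j [0.45 0.55 1.59 0.   1.   0.43] F [-0.2 -0.5 -2. ] open 0.0553 30.0
```

```bash
python3 -m inch '0 0 .008 0 0 0 1;0 0 .006 0 0 0 1;0 0 .005 0 0 0 1;0 0 0 0 0 0 1;0 0 0 0 0 0 1'; python3 go.py .5025 .376 .0436 -1.543
```

```text
t: 26.45
eef_pos: [0.5033, 0.3761, 0.1916]
tool_rot: [2.19, 2.252, 0.001]
contact_force: [-4.0, -2.8, 11.3]
opening: 0.0555
gripper_force: 30.0
turn units [ 0.01 -0.    0.  ] shift now-axes [-0.    -0.004  0.005] shift after turn [-0.    -0.004  0.005]
t 26.45 grasp pt [0.5034 0.3761 0.0446] j [ 0.45  0.55  1.59 -0.    1.    0.43] F [-4.  -2.8 11.3] open 0.0555 30.0
```

```bash
python3 -m inch '0 0 -.005 0 0 0 1;0 0 0 0 0 0 -1;0 0 0 0 0 0 -1;0 0 0 0 0 0 -1;0 0 0 0 0 0 -1;0 0 0 0 0 0 -1;0 0 -.08 0 0 0 -1;0 0 -.12 0 0 0 -1;0 0 -.12 0 0 0 -1;0 0 -.08 0 0 0 -1;0 0 0 0 0 0 -1;0 0 0 0 0 0 -1'; python3 go.py .42 .333 .04 -1.543
python3 - <<'E'
from h import *
s=cap('scene'); g=s['frame']
# pixel check: block top corners expected if seated
P=[(.503+a,.376+b,.058) for a in(.028,-.028) for b in(.018,-.018)]
print(proj(s,P).round(1).tolist())
hsv=cv2.cvtColor(g,cv2.COLOR_BGR2HSV); m=((hsv[...,1]<25)&(hsv[...,2]>130)).astype(np.uint8); m[:270]=0;m[345:]=0;m[:,:375]=0;m[:,470:]=0
n,l,st,ce=cv2.connectedComponentsWithStats(m); print([(st[i].tolist(),ce[i].round(1).tolist()) for i in range(1,n) if st[i][4]>30])
E
```

```text
t: 27.65
eef_pos: [0.503, 0.3758, 0.271]
tool_rot: [2.19, 2.252, 0.001]
contact_force: [0.3, 0.8, -0.9]
opening: 0.088
gripper_force: 0.0
turn units [ 0.01 -0.    0.  ] shift now-axes [-0.203 -0.421  0.42 ] shift after turn [-0.203 -0.421  0.42 ]
t 27.65 grasp pt [0.5031 0.3759 0.124 ] j [ 0.45  0.44  1.57 -0.    1.14  0.42] F [ 0.3  0.8 -0.9] open 0.088 0.0
[[420.4, 311.3], [408.9, 301.7], [439.2, 299.9], [427.5, 290.7]]
[([411, 294, 29, 19, 205], [425.1, 302.6]), ([398, 310, 21, 17, 39], [408.2, 318.4])]
```

```bash
python3 -m inch '-.05 -.1 0 0 0 0 1;-.05 -.11 0 0 0 0 1;-.05 -.11 0 0 0 0 1;-.05 -.1 0 0 0 0 1;0 0 0 0 0 0 1;0 0 0 0 0 0 1;0 0 0 0 0 0 1;0 0 0 0 0 0 1;0 0 0 0 0 0 1;0 0 0 0 0 0 1;0 0 0 0 0 0 1' 10; python3 -m inch '0 0 .1 0 0 0 1;0 0 .12 0 0 0 1;0 0 .1 0 0 0 1;0 0 .06 0 0 0 1;0 0 .03 0 0 0 1;0 0 .01 0 0 0 1;0 0 0 0 0 0 1'; python3 go.py .42 .3226 .04 -1.543
```

```text
t: 28.8
eef_pos: [0.4204, 0.3336, 0.2706]
tool_rot: [-2.19, -2.252, 0.0]
contact_force: [0.6, -0.2, 0.2]
opening: 0.0025
gripper_force: 0.0
t: 29.5
eef_pos: [0.4205, 0.3337, 0.1872]
tool_rot: [2.19, 2.252, 0.001]
contact_force: [0.3, -0.4, 0.4]
opening: 0.0006
gripper_force: 0.0
turn units [ 0.01 -0.    0.  ] shift now-axes [-0.055 -0.004  0.001] shift after turn [-0.055 -0.004  0.001]
t 29.5 grasp pt [0.4206 0.3337 0.0402] j [0.45 0.4  1.83 0.   0.91 0.42] F [ 0.3 -0.4  0.4] open 0.0006 0.0
```

```bash
python3 -m inch '-.02 0 0 0 0 0 1;-.02 0 0 0 0 0 1;-.015 0 0 0 0 0 1;0 0 0 0 0 0 1'; python3 -m inch '-.034 -.006 0 0 0 -1 1;-.034 -.006 0 0 0 -1 1;-.034 -.006 0 0 0 -1 1;-.034 -.006 0 0 0 -1 1;-.034 -.006 0 0 0 -1 1;-.034 -.006 0 0 0 -1 1;0 0 0 0 0 0 1'; python3 go.py .42 .3226 .04 -1.063
```

```text
t: 29.9
eef_pos: [0.4208, 0.3224, 0.1873]
tool_rot: [2.191, 2.252, 0.002]
contact_force: [-0.5, 1.3, 0.4]
opening: 0.0002
gripper_force: 0.5
t: 30.6
eef_pos: [0.4238, 0.2815, 0.1874]
tool_rot: [1.591, 2.707, 0.004]
contact_force: [2.4, 1.6, 0.2]
opening: 0.0007
gripper_force: 1.2
turn units [0.04 0.   0.  ] shift now-axes [0.189 0.084 0.002] shift after turn [0.189 0.084 0.002]
t 30.6 grasp pt [0.4242 0.2817 0.0404] j [ 0.35  0.35  1.91  0.    0.88 -0.16] F [2.4 1.6 0.2] open 0.0007 1.2
```

```bash
python3 -m inch '-.034 -.005 0 0 0 -1 1;-.034 -.005 0 0 0 -1 1;-.034 -.005 0 0 0 -1 1;-.034 -.005 0 0 0 -1 1;-.034 -.005 0 0 0 -1 1;-.034 -.005 0 0 0 -1 1;0 0 0 0 0 0 1'; python3 -m inch '-.034 -.006 0 0 0 -1 1;-.034 -.006 0 0 0 -1 1;-.034 -.006 0 0 0 -1 1;-.034 -.006 0 0 0 -1 1;-.034 -.006 0 0 0 -1 1;0 0 0 0 0 0 1'; python3 go.py .49 .225 .04 -.103
```

```text
t: 31.3
eef_pos: [0.4453, 0.2473, 0.1873]
tool_rot: [0.903, 3.008, 0.003]
contact_force: [0.5, 4.0, 0.5]
opening: 0.0007
gripper_force: 1.2
t: 31.9
eef_pos: [0.4729, 0.2278, 0.1867]
tool_rot: [-0.289, -3.128, 0.0]
contact_force: [-0.0, 1.5, 0.3]
opening: 0.0003
gripper_force: 0.2
turn units [-0.   -0.01 -1.01] shift now-axes [-0.087  0.002 -0.002] shift after turn [-0.087 -0.005 -0.002]
t 31.9 grasp pt [0.4728 0.2278 0.0397] j [ 0.22  0.38  1.86  0.    0.9  -1.16] F [-0.   1.5  0.3] open 0.0003 0.2
```

```bash
python3 -m inch '-.034 -.004 0 0 0 -1 1;-.034 -.004 0 0 0 -.7 1;0 0 0 0 0 0 1'; python3 -m inch '-.02 0 0 0 0 0 1;0 0 0 0 0 0 1'; python3 -m inch '-.02 0 0 0 0 0 1;0 0 0 0 0 0 1';python3 go.py .49 .225 .04 -.05
```

```text
t: 32.2
eef_pos: [0.484, 0.2244, 0.1859]
tool_rot: [-0.077, -3.134, 0.001]
contact_force: [-7.4, 1.9, 5.4]
opening: 0.0004
gripper_force: 4.0
t: 32.4
eef_pos: [0.4858, 0.2246, 0.1853]
tool_rot: [-0.079, -3.127, 0.002]
contact_force: [-18.1, 3.8, 12.2]
opening: 0.0005
gripper_force: 9.1
t: 32.6
eef_pos: [0.4876, 0.2248, 0.1847]
tool_rot: [-0.079, -3.121, 0.002]
contact_force: [-26.5, 6.8, 20.2]
opening: 0.0007
gripper_force: 14.2
turn units [-0.03 -0.25 -0.01] shift now-axes [-0.012  0.001 -0.012] shift after turn [-0.012  0.001 -0.011]
t 32.6 grasp pt [0.4846 0.2247 0.0377] j [ 0.21  0.41  1.83  0.    0.92 -1.31] F [-26.5   6.8  20.2] open 0.0007 14.2
```

```bash
python3 -m inch '.06 0 0 0 0 0 1;.06 0 0 0 0 0 1;0 0 -.1 0 0 0 1;0 0 -.2 0 0 0 1;.0 -.2 -.2 0 0 0 1;.1 -.2 -.2 0 0 0 1;.2 0 0 0 0 0 1;.2 0 0 0 0 0 1;0 0 0 0 0 0 1;0 0 0 0 0 0 1'; python3 - <<'E'
from h import *
P=np.array([.5045,.310]);
for n in('scene','top'):
    c=cap(n,n+'9.png'); g=cv2.cvtColor(c['frame'],cv2.COLOR_BGR2GRAY)
    pts=[[*(P-.104*np.array([np.cos(t+.028),np.sin(t+.028)])),.032] for t in(1.3,1.42,1.5)]
    uv=proj(c,pts); print(n,uv.round(1).tolist())
    u,v=uv[1].astype(int); m=(g[v-14:v+14,u-14:u+14]<70).astype(np.uint8)
    k,l,st,ce=cv2.connectedComponentsWithStats(m)
    for i in range(1,k):
        if st[i][4]>5: q=ray(c,[ce[i]+[u-14,v-14]],.032)[0]; d=q[:2]-P; print(st[i].tolist(),(ce[i]+[u-14,v-14]).round(1),q.round(4),'theta',np.arctan2(-d[1],-d[0])-.028)
s=cap('scene'); hsv=cv2.cvtColor(s['frame'],cv2.COLOR_BGR2HSV); m=((hsv[...,1]<25)&(hsv[...,2]>130)).astype(np.uint8); m[:270]=0;m[345:]=0;m[:,:375]=0;m[:,470:]=0
n,l,st,ce=cv2.connectedComponentsWithStats(m); print([(st[i].tolist(),ce[i].round(1).tolist()) for i in range(1,n) if st[i][4]>30])
E
```

```text
t: 33.6
eef_pos: [0.3697, 0.1608, 0.3157]
tool_rot: [0.075, 3.139, -0.0]
contact_force: [1.3, -0.9, -0.5]
opening: 0.0005
gripper_force: 0.0
scene [[381.9, 265.0], [377.4, 266.6], [374.6, 267.8]]
[9, 13, 14, 15, 60] [376.8 271.1] [0.5033 0.2184 0.032 ] theta 1.5294935788764983
top [[277.5, 298.2], [278.2, 293.6], [278.4, 290.5]]
[12, 8, 6, 6, 27] [278.8 289.3] [0.5033 0.2049 0.032 ] theta 1.531300015192591
[([413, 295, 28, 19, 210], [426.6, 303.5]), ([398, 310, 25, 21, 45], [410.1, 319.8])]
```

```bash
python3 -c "
from station import env
print(env.hand_in())"
```

```text
the job is handed in; nothing more can be done
None
```

The valve block is clamped midway along the jaws of the larger clamp and I handed the job in at about 34 s; `hand_in` gave no verdict, but the final images put the lever at about 1.5 rad, the block against the fixed jaw and the arm clear, and the right door had been slid to its stop.

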